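# Clip the loose riser onto the display plinth

## Robot

A 6-joint arm with a two-finger parallel gripper is mounted at the origin on the work surface. World frame = base frame: x ahead of the robot, y to its left, z up, the work surface at z = 0. Lengths are in m, angles in rad, forces in N, time in s.
With the tool pointing down it reaches from about 0.375 to 0.975 m from the base axis. Payload 3.8 kg.
Tool frame: the origin (TCP) lies midway between the tips of the shut fingers; the grasp point (between the pads) lies 19 mm behind it; z points along the fingers, y is the direction in which the jaws open and shut (so a half turn about z gives the same grasp; the last joint's range is limited). The gripper opens to 85 mm and grips with 20 to 120 N. Pads are 22 mm wide; open, the fingers measure 114 mm over their backs; the gripper's body (76 mm by 85 mm) begins 54 mm behind the grasp point. The pads swing forward as they close: fully open they stand 13 mm farther back than shut.
Start: joints at [-1.209, 0.264, 1.604, -0, 1.274, -0.037], TCP at [0.262, -0.622, 0.231] pointing down, gripper open.
Joint ranges: [-2.63, 2.63], [-0.94, 2.18], [0.31, 2.57], [-1.31, 4.45], [0, 2.66], [-2.55, 2.55]. Speed limits (rad/s): [2.57, 2.57, 3.14, 3.14, 3.14, 3.14].

## Interface

Orientations are given as a rotation vector (axis times angle).
In Python, from workcell import bot gives the robot as it stands.
- The arm moves only by the tool arm_command, never from a script. Its argument "targets" is text: rows parted by semicolons, each of 7 numbers parted by spaces: the shift along the tool's x, y, z in mm, then the turn, a rotation vector about the tool's x, y, z in degrees, then the opening, from 0 (shut) to 1 (fully open). A call has 1 to 10 rows; each row is the pose to reach, as a shift and turn from the pose commanded when the call began, along the tool's axes at that moment; what a row does not reach only later rows make up. A row lasts 1/12 s, in which the tool goes at most 41.7 mm and 7.16 degrees, less where a joint would pass 70% of its speed; a pose out of reach is approached as far as the arm can. A call with a gripper value outside its range is refused whole. The fingers move at their own pace and stop on an object; "newtons" is the grip in N (left out, the last holds). Time passes only in rows, so rows that repeat a pose let the fingers close. It gives the time, the measured TCP pose, the force and the opening at its end, in the units of the state.
- bot.read_state(): the state, without advancing time (a new reading comes with each control period).
- bot.read_camera(name): name is "scene" or "top" or "wrist"; returns (picture, depth): 420x560x3 uint8, blue, green, red; 420x560 float32, m along the optical axis (not along the pixel's ray), 0 where there is no reading.
- bot.camera_params(name): a dict with "fov_y" (degrees; the focal length in pixels is half the picture's height over the tangent of half this angle, whatever the lens; pixels are square), "cx", "cy" (the principal point, pixels), "xyz" and "rotation" of the camera in the world; the wrist camera has in their place "T_tool_cam" (4x4, takes a point from camera to tool coordinates, whose origin is the TCP and whose axes are the flange's). Camera axes: x right, y up, looking along -z (the intrinsics and any distortion apply to the point x, -y, -z); pixel columns grow to the right and rows downward; lengths in m; the calibration is good to about 2 mm. A picture is of the moment at which its call begins: read the wrist's pose just before it. camera_params takes no time and is no camera call.
- bot.finish_job(): hands the job in, once; it reports no verdict.
The state is a dict: "time": time; "q": joint angles; "joint_vel": joint speeds; "joint_torque": joint torques, N m; "tool_pos": TCP position; "tcp_rot": TCP orientation; "wrist_force": force on the tool from outside, world axes, zero at the start; "torque": the same for the moment, N m; "width": opening from 0.0 (shut) to 1.0 (fully open).
Only numpy, scipy, OpenCV 4.12 (cv2) and the standard library are available. Lean on these libraries where they do the work, as an engineer would, in place of code of your own. Each camera call takes 0.05 s, during which the arm holds its last target.

## Task

The low display plinth on the shop counter has one empty bay, with two studs, beside a riser block that is already clipped on. Slide the loose riser along the landing, guided by the back fence, until its sockets drop over the studs, then press it down until it is fully home at both ends, level with its neighbour. Leave the goods standing around (and the tin on the neighbour) where they are.

Things in the scene. Friction and masses are not known exactly. Their poses are not given: they have to be found in the camera images.
- plinth: Fixed plywood plinth, 210 x 420 mm. Origin on the table top under the middle of the empty bay; x points across to the back fence, y is the sliding direction (landing, then bay, then neighbour), z up. Heights above the table: bay deck 12 mm; landing and stud tops 32 mm; back fence, near cheek and neighbour riser tops 57 mm.
- bay (a point): Middle of the bay deck (plinth x 0, y 0, 12 mm above the table; plinth axes); the riser's foot point comes here when home. The bay spans y -52 to +52 mm. Two fixed steel studs, 34 x 34 x 20 mm, stand at x -35 and +35 mm, y 0. From the -x and +x side of each bulges a sprung steel ball, 4.5 mm proud.
- landing (a point): Middle of the flat landing's top (plinth x 0, y -158.5 mm, 32 mm above the table). The landing spans plinth y -265 to -52 mm and x -121 to +66 mm, and is level with the stud tops.
- fence (a point): Point on the top edge of the straight back fence (plinth x +66.5 mm, y -158.5 mm, 57 mm above the table). Its guiding face, x = +66.5, runs the plinth's whole length. Opposite, a near cheek with face x = -66.5 spans y -52 to +52 mm only, with a splayed lead-in (inner face out to x -80 at y -94 mm), tops at 57 mm.
- neighbour (a point): Middle of the top of the grey neighbour riser (fixed, 130 x 98 x 45 mm; plinth x 0, y +104 mm, top 57 mm above the table); it spans plinth y +55 to +153 mm.
- riser_mid (a point): Centre (half-way up) of the loose grey riser: 130 (its x) x 100 (its y) x 45 mm, 0.3 to 0.55 kg, too wide to grasp. It starts flat on the landing, 33 to 54 mm short of the fence (up to 11 mm less at a turned corner), turned up to 0.22 rad from the plinth's axes. Its top is plain. Pushed on a fence corner while still askew, it wedges: square it first.
- riser_foot (a point): Centre of the riser's underside, same axes. Two sockets there, 38 x 38 mm, 24 mm deep, at x -35 and +35 mm. Slid over the studs (a few N), it drops about 6 mm by itself, is caught and rests on the balls. About 15 N from above, over a stud or in the middle, clips it down the last 14 mm; let go half-way, it stays half-way. Home, its top is 57 mm above the table.
- tin: Bystander: steel tin, 60 mm across, 50 mm high, standing on the neighbour riser. Origin under its centre.
- bottle_a: Bystander: green glass bottle, 64 mm across, 150 mm high. Origin under its centre.
- bottle_b: Bystander: a second green glass bottle, the same.
- elephant: Bystander: grey elephant figure, about 55 x 150 x 85 mm. Origin under its centre.
- pot: Bystander: concrete-grey cup-shaped pot, 72 mm across, 75 mm high. Origin under its centre.
- giftbox: Bystander: white box 100 x 160 x 50 mm. Origin under its centre.
- candle: Bystander: white ceramic candle, 70 mm across, 60 mm high. Origin under its centre.

How it is judged:
On the way:
1. the riser has been slid over the studs (horizontal distance between riser_foot and bay below 0.006 m), for 0.1 s.
At the end, for the whole second after the job is handed in: The riser sits home in the bay: its foot point within 4 mm sideways of the bay's middle and less than 2.5 mm above the deck, level within 0.03 rad and square to the plinth within 0.06 rad, at rest (horizontal distance between riser_foot and bay below 0.004 m and z of riser_foot in the frame of bay below 0.0025 m and angle between riser_foot's own z axis and vertical below 0.03 rad and angle between the x axis of riser_foot and the x axis of plinth, either way round below 0.06 rad and linear speed of riser below 0.01 m/s); the robot touches nothing.
It fails at once if a bystander is shoved more than 30 mm or tipped over ((distance of tin from where it was at the start of the episode above 0.03 m or angle between tin's own z axis and vertical above 0.5 rad) or (distance of bottle_a from where it was at the start of the episode above 0.03 m or angle between bottle_a's own z axis and vertical above 0.5 rad) or (distance of bottle_b from where it was at the start of the episode above 0.03 m or angle between bottle_b's own z axis and vertical above 0.5 rad) or (distance of elephant from where it was at the start of the episode above 0.03 m or angle between elephant's own z axis and vertical above 0.5 rad) or (distance of pot from where it was at the start of the episode above 0.03 m or angle between pot's own z axis and vertical above 0.5 rad) or (distance of giftbox from where it was at the start of the episode above 0.03 m or angle between giftbox's own z axis and vertical above 0.5 rad) or (distance of candle from where it was at the start of the episode above 0.03 m or angle between candle's own z axis and vertical above 0.5 rad)).
It also fails if it takes over 72 s, if anything falls off the work surface, if the arm or the gripper's body presses on something with over 40 N, if the wrist force passes 120 N, or if a joint passes its speed limit or range.

## Working session

There is one attempt and no reset: what is moved stays moved. The work goes in short steps, Python scripts to look and compute and a tool call to move; the robot and the scene stay as the last step left them, time stands still between calls to the robot, and variables do not carry over. Pictures are saved under pics/ and viewed, and the job is handed in when it is done.

Besides the shell and the picture viewer there is one more tool, called after ">>>" as a command line: name --argument value ..., lists and objects as JSON in quotes. arm_command: Moves the arm, as the interface text tells. Its arguments: {"type":"object","properties":{"targets":{"type":"string"},"newtons":{"type":"number"}},"required":["targets"]}

```bash
mkdir -p pics; ls; python3 - <<'E'
from workcell import bot
import cv2
import numpy as np
for n in ["scene","top"]:
    im,d=bot.read_camera(n); cv2.imwrite(f"pics/{n}0.png",im); np.savez(f"{n}0.npz",im=im,d=d)
    print(n,bot.camera_params(n))
print(bot.camera_params("wrist"))
print(bot.read_state())
E
```

```text
pics
scene {'fov_y': 50.18250635411634, 'cx': 289.36796726792596, 'cy': 209.60289170463145, 'xyz': array([1.22863538, 0.58933258, 0.82578792]), 'rotation': array([0.40712047, 0.95944725, 2.13249418])}
top {'fov_y': 55.52288223256771, 'cx': 277.7457626006495, 'cy': 207.07646557579668, 'xyz': array([0.49552232, 0.02628762, 1.06727644]), 'rotation': array([ 0.08068456, -0.10025938, -1.59284386])}
{'fov_y': 64.13467884745488, 'cx': 278.66175009139266, 'cy': 208.64630526731133, 'T_tool_cam': array([[-1.99710129e-04,  9.60577877e-01,  2.78010975e-01,
         7.04896334e-02],
       [ 9.99999260e-01,  5.25483182e-04, -1.09728595e-03,
         3.92640214e-04],
       [-1.20011870e-03,  2.78010550e-01, -9.60577271e-01,
        -1.41667440e-01],
       [ 0.00000000e+00,  0.00000000e+00,  0.00000000e+00,
         1.00000000e+00]])}
{'time': 0.1, 'q': array([-1.20892905e+00,  2.64699697e-01,  1.60527432e+00, -2.07270843e-06,
        1.27372701e+00, -3.68872622e-02]), 'joint_vel': array([-5.59094122e-05, -4.56497559e-04, -2.82558693e-03,  4.35422596e-04,
       -3.62815221e-04,  1.62376806e-04]), 'joint_torque': array([ 3.73553266e-04, -5.16707110e+01, -3.68590307e+01, -8.11646942e-05,
        6.30837225e-03,  1.11137015e-05]), 'tool_pos': array([ 0.26184479, -0.62139705,  0.23005188]), 'tcp_rot': array([-3.07731872e+00, -6.21809535e-01,  5.38490302e-04]), 'wrist_force': array([ 0.36569858, -0.5530249 ,  0.23986557]), 'torque': array([-0.04401681, -0.00036628,  0.00966708]), 'width': 1.000380493931617}
```

View pics/top0.png

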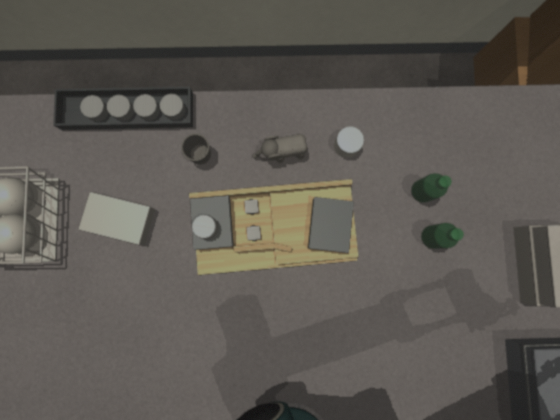

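View pics/scene0.png

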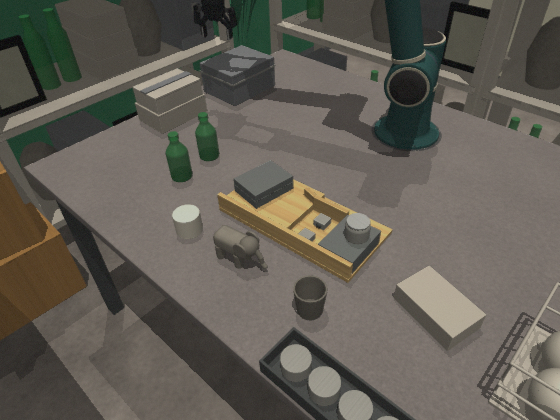

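The top view shows the plinth at about (190-357, 182-272). The fence is along its upper edge, the loose riser is at about (331,225), the studs are at (251,206) and (253,233), and the neighbour with the tin is at about (212,224). Next I'll measure these from depth.

```bash
cat > h.py <<'E'
import numpy as np, cv2
from scipy.spatial.transform import Rotation as R
def cloud(p,d,T=None):
    f=(d.shape[0]/2)/np.tan(np.radians(p["fov_y"])/2)
    v,u=np.mgrid[:d.shape[0],:d.shape[1]]
    c=np.dstack([(u-p["cx"])/f*d,-(v-p["cy"])/f*d,-d])
    if T is None: return c@R.from_rotvec(p["rotation"]).as_matrix().T+p["xyz"]
    return c@T[:3,:3].T+T[:3,3]
def rect(P):
    return cv2.minAreaRect(np.float32(P[:,:2]*1000))
def big(m):
    n,l,s,c=cv2.connectedComponentsWithStats(m.astype(np.uint8))
    return [(l==i) for i in np.argsort(-s[1:,4])+1 if s[i,4]>40]
E
python3 - <<'E'
from h import *
from workcell import bot
for n in ["top","scene"]:
    z=np.load(n+"0.npz"); d=z["d"]; W=cloud(bot.camera_params(n),d)
    ws=(W[...,0]>.2)&(W[...,0]<.8)&(abs(W[...,1])<.5)&(d>0)
    print(n,"table z",np.median(W[ws][:,2]))
    for lo,hi in [(.07,.085),(.05,.064),(.026,.038),(.008,.018),(.1,.115)]:
        for b in big(ws&(W[...,2]>lo)&(W[...,2]<hi)&(d>0))[:7]:
            P=W[b]; r=rect(P); vv,uu=np.nonzero(b)
            print(lo,"px",uu.mean().round(),vv.mean().round(),"n",b.sum(),"z",P[:,2].mean().round(4),"rect",np.round(r[0],1),np.round(r[1],1),round(r[2],2))
E
```

```text
top table z 0.00025112601954591085
0.07 px 331.0 225.0 n 2080 z 0.0764 rect [ 562.8 -118.9] [100.6 129.9] 81.91
0.07 px 285.0 145.0 n 690 z 0.0768 rect [768.5  -4.7] [ 54.6 115.7] 9.72
0.07 px 195.0 148.0 n 137 z 0.0743 rect [766.2 220.7] [67.1 69.5] 0.54
0.07 px 423.0 190.0 n 54 z 0.0771 rect [ 647.5 -358.7] [58.4 20.5] 14.63
0.07 px 433.0 236.0 n 46 z 0.0783 rect [ 529.2 -372.8] [15.3 52.1] 89.68
0.05 px 234.0 209.0 n 2340 z 0.0564 rect [594.7  25.7] [144.7 418.2] 3.7
0.05 px 116.0 218.0 n 956 z 0.0514 rect [594.1 429.9] [159.8  99.3] 74.65
0.05 px 349.0 143.0 n 450 z 0.059 rect [ 774.4 -179. ] [69.8 50.6] 89.13
0.05 px 261.0 248.0 n 293 z 0.0564 rect [510.4  55.7] [143.9  17.6] 88.59
0.05 px 192.0 142.0 n 63 z 0.057 rect [782.2 227.7] [32.8 61. ] 28.13
0.05 px 431.0 237.0 n 53 z 0.0569 rect [ 526.2 -377.4] [58.9 20.8] 6.71
0.05 px 421.0 191.0 n 49 z 0.0565 rect [ 645.6 -360.8] [60.8 22.2] 21.2
0.026 px 304.0 224.0 n 3650 z 0.0315 rect [567.1 -79.2] [188. 215.] 3.66
0.026 px 253.0 233.0 n 181 z 0.0311 rect [547.7  78.9] [38.9 34. ] 0.22
0.026 px 251.0 206.0 n 172 z 0.0315 rect [617
[... 2140 characters left out ...]
127 rect [564.6  23.6] [213.8 419.7] 3.85
0.008 px 314.0 225.0 n 585 z 0.0129 rect [568.   65.9] [101.5  86.2] 3.55
0.008 px 424.0 323.0 n 222 z 0.0129 rect [643.9 418.4] [160.8  23.8] 82.86
0.008 px 342.0 206.0 n 71 z 0.0128 rect [461.7  64.4] [104.9  17. ] 88.75
0.008 px 209.0 157.0 n 57 z 0.013 rect [ 544.8 -384. ] [23.9 60.1] 50.76
0.008 px 181.0 178.0 n 53 z 0.0123 rect [ 669.3 -364.8] [24.8 59.2] 49.24
0.008 px 310.0 297.0 n 52 z 0.0138 rect [752.7 203.8] [10.4 37.6] 41.57
0.1 px 358.0 221.0 n 342 z 0.1069 rect [566.  192.7] [57.5 51.3] 37.04
0.1 px 176.0 149.0 n 130 z 0.1069 rect [ 660.1 -369.7] [39.2 54.7] 66.49
0.1 px 205.0 129.0 n 110 z 0.1072 rect [ 537.5 -390.9] [37.6 53.7] 58.15
```

```bash
cat >> h.py <<'E'
A=np.radians(3.67); B=np.array([583.7,80.5])
Rp=np.array([[np.cos(A),-np.sin(A)],[np.sin(A),np.cos(A)]])
def toP(xy): return Rp.T@(np.array(xy)-B)
def where():
    from workcell import bot
    s=bot.read_state(); M=R.from_rotvec(s["tcp_rot"]).as_matrix()
    p=s["tool_pos"]*1000
    print("t",round(s["time"],2),"plinth",np.round(toP(p[:2]),1),"z",round(p[2],1),"yaw rel plinth",round(np.degrees(np.arctan2(M[1,0],M[0,0])-A),2),"tilt",np.round(M[:2,2],4),"F",np.round(s["wrist_force"],1),"Fplinth",np.round(Rp.T@s["wrist_force"][:2],1),"w",round(s["width"],2),"q",np.round(s["q"],2))
    return p,M
def go(px,py,z,yaw):
    p,M=where()
    t=np.append(Rp@[px,py]+B,z)
    a=A+np.radians(yaw)
    G=np.array([[np.cos(a),np.sin(a),0],[np.sin(a),-np.cos(a),0],[0,0,-1]])
    print("shift",np.round(M.T@(t-p),1),"turn",np.round(np.degrees(R.from_matrix(M.T@G).as_rotvec()),2))
E
python3 - <<'E'
from h import *
go(-140,-195,230,0)
print(toP([562.8,-118.9]),toP([566,-120.6]))
E
```

```text
t 0.1 plinth [-366.1 -679.9] z 230.1 yaw rel plinth 19.18 tilt [-0.0007  0.002 ] F [ 0.4 -0.6  0.2] Fplinth [ 0.3 -0.6] w 1.0 q [-1.21  0.26  1.61 -0.    1.27 -0.04]
shift [ 372.8 -383.7    0.9] turn [-0.12  0.02 19.18]
[ -33.62069229 -197.65327989] [ -30.53607127 -199.55462498]
```

>>> arm_command --targets "37 -38 0 0 0 2 0.8; 74 -76 0 0 0 4 0.8; 104 -107 0 0 0 6 0.8; 132 -136 0 0 0 8 0.8; 160 -165 0 0 0 10 0.8; 188 -194 0 0 0 12 0.8; 216 -222 0 0 0 14 0.8; 244 -251 0 0 0 15 0.8; 272 -280 0 0 0 17 0.8; 300 -309 0 0 0 19 0.8"

```text
time: 0.93
tool_pos: [0.4135, -0.2318, 0.231]
tcp_rot: [-3.14, -0.102, 0.0]
wrist_force: [0.8, -0.1, -1.0]
width: 0.801
```

```bash
python3 -c "
from h import *
go(-140,-195,44,0)"
```

```text
t 0.93 plinth [-189.9 -300.7] z 231.0 yaw rel plinth 0.06 tilt [-0.0002  0.0002] F [ 0.8 -0.1 -1. ] Fplinth [ 0.8 -0.1] w 0.8 q [-0.56 -0.12  2.02  0.    1.25  0.94]
shift [  50.  -105.7  187. ] turn [-0.01  0.01  0.06]
```

>>> arm_command --targets "15 -32 30 0 0 0 0.8; 30 -64 60 0 0 0 0.8; 50 -96 90 0 0 0 0.8; 50 -106 120 0 0 0 0.8; 50 -106 150 0 0 0 0.8; 50 -106 175 0 0 0 0.8; 50 -106 187 0 0 0 0.8; 50 -106 187 0 0 0 0.8"

```text
time: 1.6
tool_pos: [0.4526, -0.1231, 0.0403]
tcp_rot: [-3.137, -0.107, 0.012]
wrist_force: [-1.1, 0.9, 0.1]
width: 0.803
```

```bash
python3 -c "
from h import *
go(-90,-195,44,0)
from workcell import bot
for n in ['scene','wrist']:
    im,d=bot.read_camera(n); cv2.imwrite('pics/'+n+'1.png',im)"
```

```text
t 1.6 plinth [-143.9 -194.8] z 40.3 yaw rel plinth 0.23 tilt [-0.0079  0.0026] F [-1.1  0.9  0.1] Fplinth [-1.   0.9] w 0.8 q [-0.32  0.09  2.2  -0.    0.86  1.18]
shift [53.9  0.4 -4.1] turn [-0.18  0.44  0.23]
```

View pics/wrist1.png

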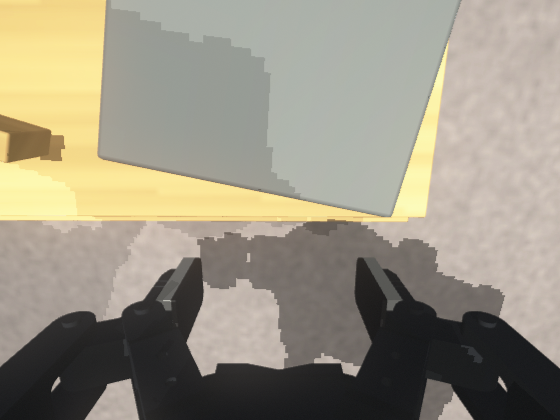

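The riser is ahead of the fingers and its nearer corner is to the right at about (390,215), as measured. Next I'll push toward the fence.

>>> arm_command --targets "5 0 -1 0 0 0 0.8; 11 0 -2 0 0 0 0.8; 17 0 -2 0 0 0 0.8; 22 0 -2 0 0 0 0.8; 26 0 -2 0 0 0 0.8; 30 0 -2 0 0 0 0.8; 34 0 -2 0 0 0 0.8; 38 0 -2 0 0 0 0.8; 42 0 -2 0 0 0 0.8; 45 0 -2 0 0 0 0.8"

```text
time: 2.53
tool_pos: [0.5016, -0.1217, 0.0462]
tcp_rot: [-3.14, -0.105, 0.0]
wrist_force: [-4.0, -2.0, 2.5]
width: 0.799
```

```bash
cat > riser.py <<'E'
from h import *
from workcell import bot
import sys
def riser(lo=.066,hi=.088):
    for n in ["top","scene"]:
        im,d=bot.read_camera(n)
        W=cloud(bot.camera_params(n),d)
        Q=(W[...,:2]*1000-B)@Rp
        m=(d>0)&(W[...,2]>lo)&(W[...,2]<hi)&(abs(Q[...,0]+30)<130)&(Q[...,1]>-290)&(Q[...,1]<54)
        P=np.dstack([Q,W[...,2:]])
        m=cv2.morphologyEx(m.astype(np.uint8),cv2.MORPH_OPEN,np.ones((3,3)))
        b=big(m)
        if b:
            r=cv2.minAreaRect(np.float32(P[b[0]][:,:2])); print(n,"riser plinth",np.round(r[0],1),np.round(r[1],1),round(r[2],2),"z",P[b[0]][:,2].mean().round(4))
        cv2.imwrite(f"pics/{n}_{sys.argv[1]}.png",im)
if __name__=="__main__":
    where(); riser()
E
python3 riser.py 2
```

```text
t 2.53 plinth [ -94.9 -196.5] z 46.2 yaw rel plinth 0.18 tilt [-0.  0.] F [-4.  -2.   2.5] Fplinth [-4.1 -1.7] w 0.8 q [-0.29  0.16  2.11  0.    0.88  1.22]
top riser plinth [ -14.6 -190.4] [ 99.6 129.9] 83.94 z 0.0763
scene riser plinth [ -22.6 -191.3] [109.4 158.4] 88.17 z 0.0767
```

>>> arm_command --targets "3 0 0 0 0 0 0.8; 6 0 0 0 0 0 0.8; 9 0 0 0 0 0 0.8; 12 0 0 0 0 0 0.8; 14 0 0 0 0 0 0.8; 14 0 0 0 0 0 0.8"

```text
time: 3.13
tool_pos: [0.516, -0.1206, 0.0462]
tcp_rot: [-3.14, -0.106, -0.002]
wrist_force: [-0.8, -0.3, 0.3]
width: 0.797
```

```bash
python3 riser.py 3
```

```text
t 3.13 plinth [ -80.4 -196.3] z 46.2 yaw rel plinth 0.18 tilt [0.001  0.0002] F [-0.8 -0.3  0.3] Fplinth [-0.8 -0.2] w 0.8 q [-0.28  0.18  2.08  0.    0.88  1.23]
top riser plinth [  -2.7 -185.9] [ 99.9 129.3] 87.96 z 0.0763
scene riser plinth [ -11.  -189.5] [107.9 154.4] 88.22 z 0.0768
```

>>> arm_command --targets "2 0 0 0 0 0 0.8; 3 0 0 0 0 0 0.8; 4 0 0 0 0 0 0.8; 5 0 0 0 0 0 0.8; 5 0 0 0 0 0 0.8"

```text
time: 3.65
tool_pos: [0.5203, -0.1206, 0.0464]
tcp_rot: [3.14, 0.105, 0.0]
wrist_force: [-3.4, -1.3, 1.2]
width: 0.806
```

```bash
python3 riser.py 4
```

```text
t 3.65 plinth [ -76.1 -196.6] z 46.4 yaw rel plinth 0.17 tilt [ 0.0002 -0.0002] F [-3.4 -1.3  1.2] Fplinth [-3.5 -1.1] w 0.81 q [-0.27  0.19  2.07 -0.    0.88  1.23]
top riser plinth [   1.5 -184.8] [100.6 126.8] 89.49 z 0.0763
scene riser plinth [  -7.2 -186.2] [105.5 153.3] 89.57 z 0.0769
```

>>> arm_command --targets "1 0 0 0 0 0 0.8; 2 0 0 0 0 0 0.8; 2 0 0 0 0 0 0.8; 2 0 0 0 0 0 0.8"

```text
time: 4.08
tool_pos: [0.5224, -0.1203, 0.0463]
tcp_rot: [3.14, 0.106, 0.001]
wrist_force: [-2.5, -2.5, 0.9]
width: 0.799
```

```bash
python3 riser.py 5
```

```text
t 4.08 plinth [ -74.  -196.5] z 46.3 yaw rel plinth 0.18 tilt [ 0.0004 -0.    ] F [-2.5 -2.5  0.9] Fplinth [-2.7 -2.4] w 0.8 q [-0.27  0.19  2.06  0.    0.88  1.23]
top riser plinth [   3.1 -184. ] [100.3 127.6] 89.96 z 0.0764
scene riser plinth [  -8. -190.] [156.2 114. ] 0.03 z 0.0767
```

View pics/top_5.png

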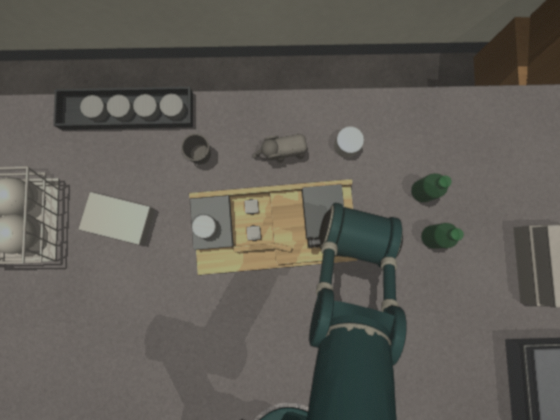

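>>> arm_command --targets "1 0 0 0 0 0 0.8; 2 0 0 0 0 0 0.8; 2 0 0 0 0 0 0.8; 2 0 0 0 0 0 0.8"

```text
time: 4.52
tool_pos: [0.5227, -0.1202, 0.0462]
tcp_rot: [-3.14, -0.105, 0.005]
wrist_force: [-7.3, -2.6, 6.1]
width: 0.801
```

```bash
python3 riser.py 6
```

```text
t 4.52 plinth [ -73.8 -196.4] z 46.2 yaw rel plinth 0.17 tilt [-0.0032  0.0001] F [-7.3 -2.6  6.1] Fplinth [-7.5 -2.2] w 0.8 q [-0.27  0.2   2.06 -0.    0.89  1.23]
top riser plinth [   3.8 -183.3] [ 99.9 125.8] 89.66 z 0.0764
scene riser plinth [  -6.7 -188.4] [154.2 110.4] 0.67 z 0.0768
```

>>> arm_command --targets "-10 0 0 0 0 0 0.8; -25 0 0 0 0 0 0.8; -40 0 -10 0 0 0 0.8; -40 0 -45 0 0 0 0.8; -40 0 -80 0 0 0 0.9; -40 0 -110 0 0 0 0.9; -40 10 -110 0 0 -7 0.9; -35 30 -110 0 0 -14 0.9; -30 50 -110 0 0 -21 0.9; -20 70 -110 0 0 -28 0.9"

```text
time: 5.45
tool_pos: [0.5091, -0.1916, 0.1569]
tcp_rot: [3.017, 0.872, 0.003]
wrist_force: [0.6, 0.2, 0.0]
width: 0.902
```

```bash
python3 riser.py 7; python3 -c "
from h import *
go(0,-268,156,90)"
```

```text
t 5.45 plinth [ -91.8 -266.7] z 156.9 yaw rel plinth 28.57 tilt [ 0.0022 -0.    ] F [0.6 0.2 0. ] Fplinth [0.6 0.2] w 0.9 q [-0.41  0.08  1.97  0.    1.1   0.6 ]
top riser plinth [   1.7 -183.7] [100.3 130.2] 89.96 z 0.0763
scene riser plinth [   4.7 -185.2] [102.8 133.8] 89.36 z 0.0768
t 5.55 plinth [ -90.2 -268.8] z 157.0 yaw rel plinth 28.23 tilt [ 0.004  -0.0015] F [ 0.3 -0.6 -0. ] Fplinth [ 0.3 -0.6] w 0.9 q [-0.41  0.08  1.96  0.    1.1   0.61]
shift [79.8 41.9  1.4] turn [ 2.500e-01 -3.000e-02 -6.177e+01]
```

>>> arm_command --targets "9 5 0 0 0 -7 0.9; 18 10 0 0 0 -14 0.9; 27 15 0 0 0 -21 0.9; 36 20 0 0 0 -28 0.9; 45 25 0 0 0 -35 0.9; 54 29 0 0 0 -42 0.9; 63 33 0 0 0 -49 0.9; 72 37 0 0 0 -56 0.9; 80 42 0 0 0 -61.8 0.9; 80 42 0 0 0 -61.8 0.9"

```text
time: 6.38
tool_pos: [0.6005, -0.1838, 0.1562]
tcp_rot: [2.147, 2.292, 0.003]
wrist_force: [0.4, 0.7, 0.8]
width: 0.899
```

```bash
python3 -c "
from h import *
go(1,-268,46,90)"
```

```text
t 6.38 plinth [-2.000e-01 -2.649e+02] z 156.2 yaw rel plinth 90.09 tilt [0.0019 0.0005] F [0.4 0.7 0.8] Fplinth [0.4 0.7] w 0.9 q [-0.34  0.23  1.79  0.    1.12 -0.4 ]
shift [ -3.2   1.  110.2] turn [ 0.11 -0.02  0.09]
```

>>> arm_command --targets "-3 1 30 0 0 0 0.9; -3 1 60 0 0 0 0.9; -3 1 85 0 0 0 0.9; -3 1 102 0 0 0 0.9; -3 1 110 0 0 0 0.9; -3 1 110 0 0 0 0.9"

```text
time: 6.88
tool_pos: [0.5977, -0.1866, 0.0436]
tcp_rot: [-2.149, -2.285, 0.003]
wrist_force: [0.4, -0.0, 0.5]
width: 0.899
```

```bash
python3 -c "
from h import *
from workcell import bot
im,d=bot.read_camera('wrist'); cv2.imwrite('pics/w8.png',im)
go(1,-195,46,90)"
```

```text
t 6.93 plinth [  -1.7 -268.1] z 45.5 yaw rel plinth 89.87 tilt [-0.0018  0.0009] F [-0.7  0.   0.5] Fplinth [-0.7  0.1] w 0.9 q [-0.34  0.35  1.86  0.    0.93 -0.4 ]
shift [73.1  2.5 -0.4] turn [-0.1  -0.06 -0.13]
```

View pics/w8.png

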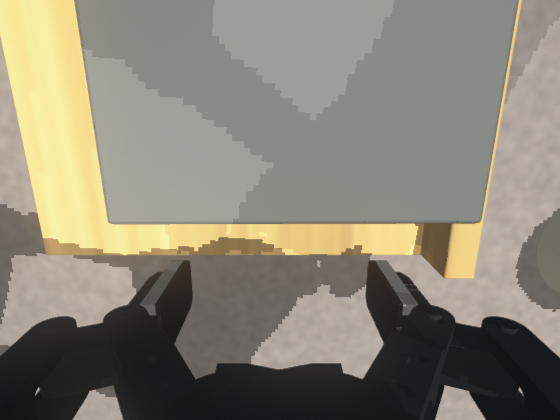

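The riser is square to the fence and both fingers are behind its rear face, whose edge is at row 222. Now I'll slide it along y.

>>> arm_command --targets "8 2 0 0 0 0 0.9; 16 2 0 0 0 0 0.9; 22 2 0 0 0 0 0.9; 28 2 0 0 0 0 0.9; 35 2 0 0 0 0 0.9; 42 2 0 0 0 0 0.9; 50 2 0 0 0 0 0.9; 58 2 0 0 0 0 0.9; 65 2 0 0 0 0 0.9; 72 2 0 0 0 0 0.9"

```text
time: 7.77
tool_pos: [0.599, -0.1164, 0.0481]
tcp_rot: [2.146, 2.289, 0.001]
wrist_force: [0.6, -5.4, 5.2]
width: 0.896
```

```bash
python3 riser.py 9
```

```text
t 7.77 plinth [   2.6 -197.5] z 48.1 yaw rel plinth 90.0 tilt [ 0.0033 -0.0024] F [ 0.6 -5.4  5.2] Fplinth [ 0.2 -5.4] w 0.9 q [-0.23  0.31  1.91 -0.    0.92 -0.29]
top riser plinth [   1.8 -126.3] [130.4  81.1] 0.0 z 0.0765
scene riser plinth [   4.  -144.9] [133.2 121.4] 0.77 z 0.0768
```

>>> arm_command --targets "7 1 0 0 0 0 0.9; 14 1 1 0 0 0 0.9; 21 1 1 0 0 0 0.9; 28 1 1 0 0 0 0.9; 35 1 1 0 0 0 0.9; 42 1 1 0 0 0 0.9; 49 1 1 0 0 0 0.9; 56 1 1 0 0 0 0.9; 63 1 1 0 0 0 0.9; 70 1 1 0 0 0 0.9"

```text
time: 8.7
tool_pos: [0.5947, -0.0466, 0.0461]
tcp_rot: [2.148, 2.29, -0.001]
wrist_force: [-0.3, -4.8, 3.8]
width: 0.902
```

```bash
python3 riser.py 10
```

```text
t 8.7 plinth [   2.8 -127.5] z 46.1 yaw rel plinth 90.0 tilt [ 0.0012 -0.0017] F [-0.3 -4.8  3.8] Fplinth [-0.6 -4.8] w 0.9 q [-0.12  0.29  1.94 -0.    0.91 -0.18]
top riser plinth [  1.7 -40.5] [ 49.2 130.2] 89.78 z 0.0765
scene riser plinth [  4.5 -74.7] [133.3 120. ] 0.26 z 0.0768
```

View pics/scene_10.png

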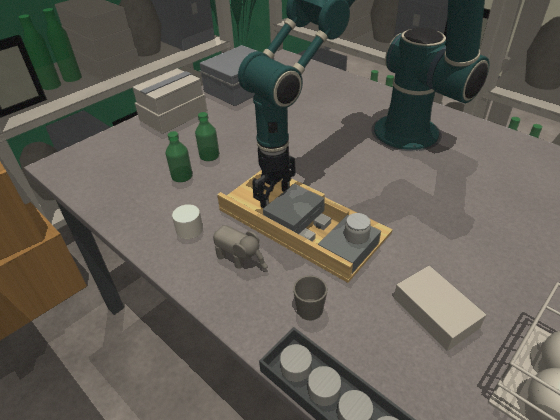

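>>> arm_command --targets "6 1 0 0 0 0 0.9; 12 1 0 0 0 0 0.9; 18 1 0 0 0 0 0.9; 24 1 0 0 0 0 0.9; 30 1 0 0 0 0 0.9; 36 1 0 0 0 0 0.9; 42 1 0 0 0 0 0.9; 48 1 0 0 0 0 0.9; 53 1 0 0 0 0 0.9; 57 1 0 0 0 0 0.9"

```text
time: 9.63
tool_pos: [0.5908, 0.01, 0.0454]
tcp_rot: [2.149, 2.291, -0.004]
wrist_force: [-1.6, -6.9, 4.3]
width: 0.901
```

```bash
python3 riser.py 11
```

```text
t 9.63 plinth [  2.6 -70.8] z 45.4 yaw rel plinth 90.01 tilt [-0.0015 -0.0019] F [-1.6 -6.9  4.3] Fplinth [-2.  -6.8] w 0.9 q [-0.02  0.29  1.95 -0.    0.91 -0.09]
top riser plinth [ 2.  29.1] [128.9  23. ] 0.17 z 0.0764
scene riser plinth [  4.7 -20.4] [135.2 124.6] 1.43 z 0.0768
```

>>> arm_command --targets "2 1 0 0 0 0 0.9; 4 1 0 0 0 0 0.9; 5 1 0 0 0 0 0.9; 6 1 0 0 0 0 0.9; 7 1 0 0 0 0 0.9; 8 1 0 0 0 0 0.9; 8 1 0 0 0 0 0.9"

```text
time: 10.32
tool_pos: [0.5914, 0.0194, 0.0448]
tcp_rot: [-2.149, -2.29, 0.0]
wrist_force: [-0.4, -0.8, -0.1]
width: 0.902
```

```bash
python3 riser.py 12
```

```text
t 10.32 plinth [  3.8 -61.5] z 44.8 yaw rel plinth 89.95 tilt [-0.0011  0.0007] F [-0.4 -0.8 -0.1] Fplinth [-0.4 -0.7] w 0.9 q [-0.01  0.29  1.94  0.    0.91 -0.07]
top riser plinth [-37.7 -23.5] [47.5 57.4] 85.11 z 0.0723
scene riser plinth [  2.3 -10.9] [132.8 121. ] 0.32 z 0.072
```

The top height went down by about 5 mm and the push force disappeared, so the riser seems to have dropped onto the balls. I'll back off and look.

>>> arm_command --targets "-10 0 0 0 0 0 0.9; -25 0 0 0 0 0 0.9; -35 0 -20 0 0 0 0.6; -35 0 -50 0 0 0 0.3; -45 0 -80 0 0 0 0; -80 0 -100 0 0 0 0; -120 0 -110 0 0 0 0; -130 0 -110 0 0 0 0; -130 0 -110 0 0 0 0"

```text
time: 11.17
tool_pos: [0.6013, -0.1139, 0.1566]
tcp_rot: [2.152, 2.285, 0.002]
wrist_force: [-0.1, -0.1, -0.1]
width: 0.005
```

```bash
sed -i 's/riser()$/riser(.064,.088)/' riser.py; python3 riser.py 13; python3 -c "
from h import *
go(0,0,120,90)"
```

```text
t 11.17 plinth [   5.2 -195.2] z 156.6 yaw rel plinth 89.77 tilt [ 0.0031 -0.0011] F [-0.1 -0.1 -0.1] Fplinth [-0.1 -0.1] w 0.0 q [-0.23  0.2   1.82 -0.    1.11 -0.29]
top riser plinth [ 0.2 -3.8] [100. 130.] 89.87 z 0.0707
scene riser plinth [ 3.4 -5. ] [102.4 132.9] 89.71 z 0.0715
t 11.27 plinth [   3.7 -191.9] z 154.5 yaw rel plinth 89.88 tilt [-0.0011  0.0012] F [-0.2  0.  -0.4] Fplinth [-0.2  0. ] w -0.0 q [-0.22  0.2   1.83  0.    1.11 -0.29]
shift [191.8  -4.1  34.8] turn [-0.06 -0.07 -0.12]
```

View pics/scene_13.png

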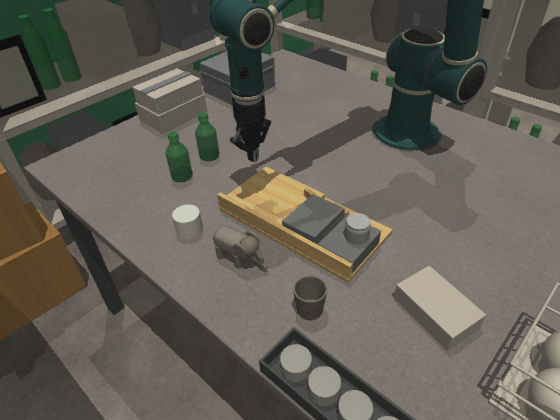

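>>> arm_command --targets "30 -1 0 0 0 0 0; 65 -3 0 0 0 0 0; 100 -4 0 0 0 0 0; 135 -4 0 0 0 0 0; 165 -4 10 0 0 0 0; 185 -4 25 0 0 0 0; 190 -4 45 0 0 0 0; 190 -4 60 0 0 0 0; 190 -4 70 0 0 0 0; 190 -4 70 0 0 0 0"

```text
time: 12.1
tool_pos: [0.5807, 0.0798, 0.0814]
tcp_rot: [-2.144, -2.289, 0.008]
wrist_force: [-1.7, 0.1, -0.4]
width: -0.002
```

```bash
python3 riser.py 14; python3 -c "
from h import *
go(0,-2,57,90)"
```

```text
t 12.1 plinth [-3.  -0.5] z 81.4 yaw rel plinth 90.08 tilt [-0.0072 -0.0003] F [-1.7  0.1 -0.4] Fplinth [-1.7  0.2] w -0.0 q [0.09 0.24 1.93 0.   0.98 0.03]
top riser plinth [-39.  -23.4] [27.5 50.2] 85.16 z 0.0702
scene riser plinth [ 2.3 -4.8] [100.7 132.1] 89.86 z 0.0715
t 12.2 plinth [-0.3 -1.3] z 84.5 yaw rel plinth 90.0 tilt [-0.0018  0.    ] F [ 0.7 -0.1  0.2] Fplinth [ 0.7 -0.1] w 0.0 q [0.09 0.24 1.93 0.   0.98 0.03]
shift [-0.7  0.4 27.5] turn [-0.11 -0.01  0.  ]
```

Tips about 13 mm above the riser; pressing in the middle in small steps.

>>> arm_command --targets "-1 0 5 0 0 0 0; -1 0 9 0 0 0 0; -1 0 12 0 0 0 0; -1 0 14 0 0 0 0; -1 0 15 0 0 0 0; -1 0 16 0 0 0 0; -1 0 17 0 0 0 0; -1 0 18 0 0 0 0; -1 0 18 0 0 0 0"

```text
time: 12.95
tool_pos: [0.5858, 0.0783, 0.0702]
tcp_rot: [2.149, 2.289, 0.005]
wrist_force: [-2.8, 1.9, 10.9]
width: 0.001
```

```bash
python3 -c "
from h import *
go(0,-2,57,90)"
```

```text
t 12.95 plinth [ 2.  -2.3] z 70.2 yaw rel plinth 89.94 tilt [0.0031 0.0013] F [-2.8  1.9 10.9] Fplinth [-2.7  2.1] w 0.0 q [0.09 0.25 1.93 0.   0.95 0.03]
shift [ 0.3 -2.  13.2] turn [ 0.18 -0.06 -0.06]
```

>>> arm_command --targets "0 0 1 0 0 0 0; 0 0 2 0 0 0 0; 0 0 3 0 0 0 0; 0 0 4 0 0 0 0; 0 0 5 0 0 0 0; 0 0 6 0 0 0 0; 0 0 7 0 0 0 0; 0 0 8 0 0 0 0; 0 0 8 0 0 0 0"

```text
time: 13.7
tool_pos: [0.5862, 0.0788, 0.0642]
tcp_rot: [2.149, 2.289, 0.006]
wrist_force: [-7.0, 3.2, 21.3]
width: 0.001
```

```bash
python3 -c "
from h import *
go(0,-2,57,90)"
```

```text
t 13.7 plinth [ 2.4 -1.8] z 64.2 yaw rel plinth 89.94 tilt [0.0039 0.002 ] F [-7.   3.2 21.3] Fplinth [-6.8  3.6] w 0.0 q [0.09 0.26 1.94 0.   0.94 0.03]
shift [-0.2 -2.4  7.2] turn [ 0.23 -0.1  -0.06]
```

>>> arm_command --targets "0 0 1 0 0 0 0; 0 0 2 0 0 0 0; 0 0 3 0 0 0 0; 0 0 4 0 0 0 0; 0 0 5 0 0 0 0; 0 0 5 0 0 0 0"

```text
time: 14.2
tool_pos: [0.5856, 0.0782, 0.057]
tcp_rot: [2.149, 2.29, 0.004]
wrist_force: [-3.5, 1.5, 13.7]
width: -0.005
```

```bash
python3 riser.py 15
```

```text
t 14.2 plinth [ 1.8 -2.4] z 57.0 yaw rel plinth 89.96 tilt [0.0025 0.0009] F [-3.5  1.5 13.7] Fplinth [-3.4  1.7] w -0.0 q [0.09 0.27 1.94 0.   0.93 0.03]
scene riser plinth [10.9  2.5] [13.  23.3] 44.07 z 0.0746
```

View pics/scene_15.png

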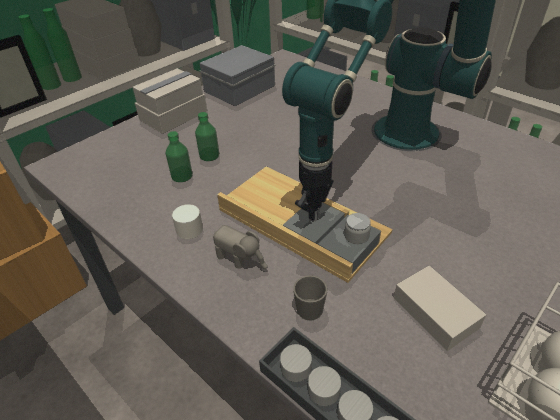

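Tip is at 57.0 mm, so it looks home. I'll press a bit harder here, then over each stud to be sure of both ends.

>>> arm_command --targets "0 0 2 0 0 0 0; 0 0 3 0 0 0 0; 0 0 -10 0 0 0 0; 0 15 -14 0 0 0 0; 0 33 -14 0 0 0 0; 0 33 -6 0 0 0 0; 0 33 -2 0 0 0 0; 0 33 1 0 0 0 0; 0 33 3 0 0 0 0; 0 33 3 0 0 0 0"

```text
time: 15.13
tool_pos: [0.6186, 0.0797, 0.0569]
tcp_rot: [2.148, 2.29, 0.003]
wrist_force: [-10.4, -1.3, 31.6]
width: 0.002
```

>>> arm_command --targets "0 0 -13 0 0 0 0; 0 -20 -15 0 0 0 0; 0 -50 -15 0 0 0 0; 0 -68 -15 0 0 0 0; 0 -68 -9 0 0 0 0; 0 -68 -5 0 0 0 0; 0 -68 -2 0 0 0 0; 0 -68 0 0 0 0 0; 0 -68 1 0 0 0 0; 0 -68 1 0 0 0 0"

```text
time: 15.97
tool_pos: [0.5454, 0.0752, 0.0567]
tcp_rot: [-2.144, -2.286, 0.013]
wrist_force: [-32.1, -3.6, 61.0]
width: -0.001
```

```bash
python3 -c "
from h import *
where()"
```

```text
t 15.97 plinth [-38.6  -2.8] z 56.7 yaw rel plinth 89.99 tilt [-0.0112 -0.0011] F [-32.1  -3.6  61. ] Fplinth [-32.3  -1.6] w -0.0 q [ 0.09  0.21  2.02 -0.    0.92  0.03]
```

>>> arm_command --targets "0 0 -10 0 0 0 0; 0 0 -40 0 0 0 0; 0 10 -80 0 0 0 0; -40 30 -100 0 0 0 0; -80 40 -110 0 0 0 0; -120 40 -110 0 0 0 0; -160 40 -110 0 0 0 0; -190 40 -110 0 0 0 0; -190 40 -110 0 0 0 0"

```text
time: 16.72
tool_pos: [0.6017, -0.1178, 0.1593]
tcp_rot: [2.154, 2.285, -0.004]
wrist_force: [-0.1, 0.5, -0.4]
width: 0.002
```

```bash
python3 - <<'E'
from h import *
from workcell import bot
where()
for n in ["top","scene"]:
    im,d=bot.read_camera(n); cv2.imwrite(f"pics/{n}_16.png",cv2.resize(im[130:330,140:420],None,fx=2.8,fy=2.8) if n=="scene" else im)
    W=cloud(bot.camera_params(n),d); Q=(W[...,:2]*1000-B)@Rp
    for nm,c in [("riser",(0,-2)),("neigh",(0,104))]:
        m=(d>0)&(abs(Q[...,0]-c[0])<55)&(abs(Q[...,1]-c[1])<40)&(W[...,2]>.03)&(W[...,2]<.08)
        X=np.c_[Q[m],np.ones(m.sum())]; k=np.linalg.lstsq(X,W[m][:,2]*1000,rcond=None)[0]
        print(n,nm,"z@mid",round(k@[*c,1],2),"tilt rad",np.round(k[:2],4),m.sum())
    # dark top region outline of riser by colour
    hsv=cv2.cvtColor(im,cv2.COLOR_BGR2HSV)
    m=(W[...,2]>.05)&(W[...,2]<.064)&(abs(Q[...,0])<75)&(Q[...,1]>-60)&(Q[...,1]<53)&(hsv[...,1]<70)
    b=big(cv2.morphologyEx(m.astype(np.uint8),cv2.MORPH_OPEN,np.ones((3,3))))
    r=cv2.minAreaRect(np.float32(Q[b[0]])); print(n,np.round(r[0],1),np.round(r[1],1),round(r[2],2))
    for z,c in [(.1065,'tin')]:
        m=(W[...,2]>.1)&(W[...,2]<.115)&(abs(W[...,0]-.565)<.06)&(abs(W[...,1]-.193)<.06)
        print('tin',np.round(np.array(rect(W[m])[0]),1))
E
```

```text
t 16.72 plinth [   5.3 -199. ] z 159.3 yaw rel plinth 89.71 tilt [-0.0002 -0.0029] F [-0.1  0.5 -0.4] Fplinth [-0.1  0.5] w 0.0 q [-0.23  0.2   1.82 -0.    1.12 -0.29]
top riser z@mid 56.59 tilt rad [-0.0003  0.0034] 1357
top neigh z@mid 57.05 tilt rad [-0.0097 -0.0021] 913
top [ 1.4 -2.2] [ 99.8 132.4] 89.98
tin [564.6 194. ]
scene riser z@mid 57.51 tilt rad [-0.0046  0.0029] 960
scene neigh z@mid 60.42 tilt rad [-0.0337  0.0552] 747
scene [ 2.3 -3.4] [102.5 133. ] 89.69
tin [566.3 193. ]
```

View pics/scene_16.png

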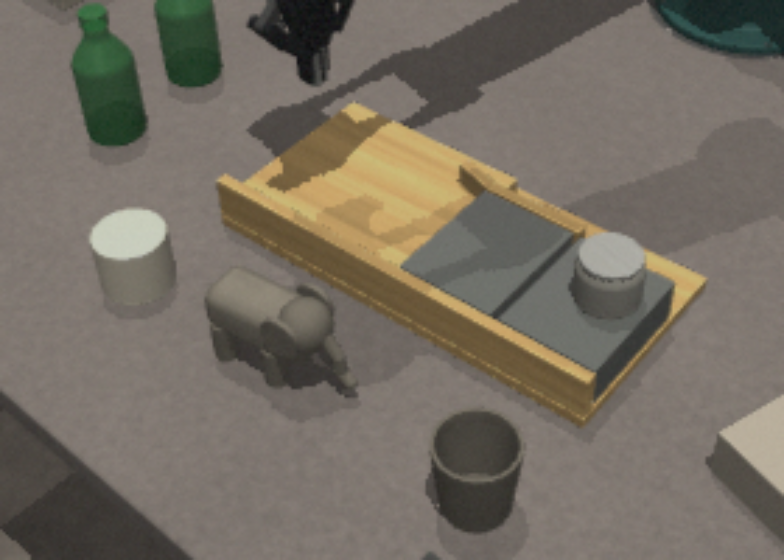

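```bash
python3 -c "
from workcell import bot
print(bot.finish_job())"
```

```text
the job is handed in; nothing more can be done
None
```

The riser is clipped home in the bay, level with its neighbour, and the job is handed in after about 17 s of robot time. I squared it against the fence with both fingers on its near side and slid it along until it dropped about 6 mm onto the balls. Then I pressed it down in the middle and over each stud.

**Height and level:** The riser's top measures 56.6 mm (top camera) and 57.5 mm (scene camera), against 57 mm wanted. The tilt is under 0.006 rad and it is square to within 0.006 rad.

**Sideways position:** The top camera puts the riser about 2.6 mm from my estimate of the bay's middle. The scene camera gives about 4.1 mm, which is over the 4 mm limit. I trusted the top camera: the calibration is only good to about 2 mm, and with the riser fully down over the studs the clearances allow at most about 2.5 mm. I did not nudge it further.

**Bystanders:** The tin's measured position changed by less than 1 mm. The last picture shows the bottles, elephant, pot and candle standing and the gift box, partly in frame, undisturbed; I did not measure these again.

**Force:** The last press, over the near stud, read 61 N upward (about 69 N in all) at the wrist, more than I intended but below the 120 N limit. The arm was clear of everything when I handed in.

The scene camera's plane fit on the neighbour (60.4 mm, tilted) also disagreed with the top camera's 57.05 mm. I put this down to the tin's side falling inside the fitted area.

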